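# Balance an unevenly packed sample case on a weighing rest

### The job

Weigh the long closed sample case: set it down gently, level, right way up and square across the narrow raised rest of the balance, over the middle of the rest's length, so that it stays balanced there by itself and rests on nothing else. Its contents are packed towards one end, and you cannot see which or how far, so feel for its balance point. Leave the other things on the bench where they are.

Things in the scene. Friction and masses are not known exactly. Their poses are not given: they have to be found in the camera images.
- case: Closed aluminium case, a plain box 190 long (its x) x 46 wide (y) x 50 high (z), black bands round both ends, ends alike; 0.6 to 0.8 kg. Origin: centre of its underside. A fixed hidden load puts its balance point 18 to 46 mm from the middle along its length, towards either end, and midway in width. Starts flat on the bench, at any yaw. Grip it across its width.
- rest: The weighing rest: a narrow steel T-bar on the balance. Flat top 84 long (its x, front to back of the balance), only 26 wide (its y), 12 thick, 120 above the bench, 57 above the housing. Origin: centre of the flat top; z up. It cannot tilt; it sinks about 2 mm on a spring under the case, at most 6. The case is to lie across it, its length along the rest's y.
- balance: Grey laboratory balance, fixed on the bench, 240 deep (x) x 170 wide (y), housing top 63 high, black display panel along its -x side up to 77 high; origin: centre of its underside. The rest stands at x = +30 mm, y = 0 of it.
- bottle_a: White jar, 42 across, 62 high, origin at the centre of its underside. Leave it.
- bottle_b: White jar like the other. Leave it.
- beaker_a: Glass beaker 72 across, 90 high, origin under its centre. Leave it.
- beaker_b: Glass beaker 90 across, 110 high, origin under its centre. Leave it.
- vial_rack: White vial rack 90 x 140, 60 high with vials, origin under its centre. Leave it.
- tip_rack: Black pipette-tip rack 85 x 125, 53 high, origin under its centre. Leave it.
- spatula: Spatula lying on the bench, along its x. Leave it.
- amber_bottle: Amber bottle 64 across, 120 high, origin under its centre. Leave it.
Not all that is in view belongs to the job. There is more than one size of the case; the job needs the smaller.

How it is judged:
By the outcome, as a careful person would: the job done as asked, in the order asked, and still so for the second after the job is handed in, with the robot touching nothing.
It also fails if it takes over 61 s, if anything falls off the work surface, if the arm or the gripper's body presses on something with over 40 N, if the wrist force passes 120 N, or if a joint passes its speed limit or range.

### The arm

A 7-joint arm with a two-finger parallel gripper is mounted at the origin on the work surface. World frame = base frame: x ahead of the robot, y to its left, z up, the work surface at z = 0. Lengths are in mm, angles in rad, forces in N, time in s.
With the tool pointing down it reaches from about 400 to 875 mm from the base axis. Payload 19.3 kg.
Tool frame: the origin (TCP) lies at the very end of the fingers, on their centre line; the grasp point (between the pads) lies 19 mm behind it (grip_point_offset is the z of the grasp point in the tool frame, in mm); z points along the fingers, x is the direction in which the jaws open and shut, and the axes are right-handed (so a half turn about z gives the same grasp; the last joint's range is limited). The gripper opens to 85 mm and grips with 20 to 120 N. Pads are 22 mm wide; open, the fingers measure 114 mm over their backs; the gripper's body (76 mm by 85 mm) begins 54 mm behind the grasp point. The pads swing forward as they close: fully open they stand 13 mm farther back than shut.
Start: joints at [1.153, 0.521, -0.036, 1.599, 0.021, 1.021, -0.113], TCP at [212.991, -587.579, 231.291] pointing down, gripper open.
Joint ranges: [-2.91, 2.91], [-0.3, 2.13], [-1.5, 1.42], [0.17, 2.43], [-1.26, 4.41], [0.16, 1.93], [-2.52, 2.52]. Speed limits (rad/s): [1.89, 1.89, 2.39, 2.39, 3.01, 3.01, 3.01].

### API

Orientations are given as a 3x3 rotation matrix whose columns are the frame's x, y, z axes.
In Python, from workcell import movep, movel, goto_joints, open_gripper, clamp, wait, inverse_kinematics, read_state, camera, PlanningError, finish_job, grip_point_offset gives the robot as it stands. Calls block until the motion is done:
- movep(position, orientation): joint-space move of the TCP to a pose.
- movel(position, frame=None, max_speed=150, guard=None): straight line of the TCP; frame=None keeps the orientation; max_speed is the mean speed in mm/s. With guard (N) it stops when the force on the tool has changed by that much, and returns True; else False.
- goto_joints(angles): joint-space move.
- open_gripper() and clamp(): open the fingers fully, or close them until they stop; the grip force is fixed at half the most.
- wait(seconds).
- inverse_kinematics(position, orientation): joint angles nearest the present ones, or None.
- read_state(): the state.
- camera(name): name is "scene" or "top" or "wrist"; returns a dict with "image" (400x640x3 uint8, blue, green, red), "range_z" (400x640 float32, mm along the optical axis (not along the pixel's ray), 0 where there is no reading), "fx", "fy", "cx", "cy" (pixels), "dist_coeffs" ([k1, k2, p1, p2, k3] as OpenCV has them; the pictures are not rectified), "cam_to_world" (4x4, takes a point from camera to world coordinates). Camera axes: x right, y up, looking along -z (the intrinsics and any distortion apply to the point x, -y, -z); pixel columns grow to the right and rows downward; lengths in mm; the calibration is good to about 2 mm. A picture is of the moment at which its call begins.
A pose or a line that the arm cannot do raises PlanningError and nothing moves.
- finish_job(): hands the job in, once; it reports no verdict.
The state is a dict: "time": time; "qpos": joint angles; "qvel": joint speeds; "joint_efforts": joint torques, N m; "eef_pos": TCP position; "tool_rot": TCP orientation; "ft_force": force on the tool from outside, world axes, zero at the start; "torque": the same for the moment, N m; "finger_gap": finger opening in mm.
Only numpy, scipy, OpenCV 4.12 (cv2) and the standard library are available. Lean on these libraries where they do the work, as an engineer would, in place of code of your own. Each camera call takes 0.05 s, during which the arm holds its last target. There are 200 camera calls.

## Working session

There is one attempt and no reset: what is moved stays moved. The work goes in short steps, each a Python script; the robot and the scene stay as the last script left them, time stands still between calls to the robot, and variables do not carry over. Pictures are saved under pics/ and viewed, about 8 in all and at most 12, crops included, and the job is handed in when it is done.

```bash
mkdir -p pics; ls
cat > h.py <<'E'
import numpy as np, cv2
from workcell import *
def pts(c, rows=None):
    """world xyz map of a camera frame"""
    K=np.array([[c['fx'],0,c['cx']],[0,c['fy'],c['cy']],[0,0,1.]])
    h,w=c['range_z'].shape
    uv=np.stack(np.meshgrid(np.arange(w),np.arange(h)),-1).reshape(-1,1,2).astype(float)
    n=cv2.undistortPoints(uv,K,np.array(c['dist_coeffs'],float)).reshape(h,w,2)
    z=c['range_z'].astype(float)
    P=np.stack([n[...,0]*z,-n[...,1]*z,-z,np.ones_like(z)],-1)
    W=(P@np.array(c['cam_to_world']).T)[...,:3]
    W[z==0]=np.nan
    return W
E
python3 - <<'E'
from h import *
for n in("top","scene"):
    c=camera(n); cv2.imwrite(f"pics/{n}0.png",c['image']); np.save(f"pics/{n}0.npy",pts(c)); print(n,np.round(c['cam_to_world'],2).tolist())
s=read_state(); print(s['time'],s['ft_force'],s['torque'],s['finger_gap'],grip_point_offset,s['tool_rot'])
E
```

```text
pics
top [[0.02, 0.99, -0.1, 396.42], [-1.0, 0.02, -0.03, -0.61], [-0.02, 0.1, 0.99, 1628.03], [0.0, 0.0, 0.0, 1.0]]
scene [[-0.26, -0.68, 0.68, 1523.14], [0.96, -0.19, 0.19, 300.88], [0.0, 0.71, 0.7, 1123.49], [0.0, 0.0, 0.0, 1.0]]
0.1 [ 0.46864733 -0.659138   -0.31420631] [0.03026115 0.00633473 0.0061101 ] 85.4609997962403 -18.700000000000003 [[ 3.40835305e-01 -9.40122906e-01 -4.64641603e-04]
 [-9.40122381e-01 -3.40835608e-01  9.98415875e-04]
 [-1.09700004e-03  9.65245916e-05 -9.99999394e-01]]
```

View pics/top0.png

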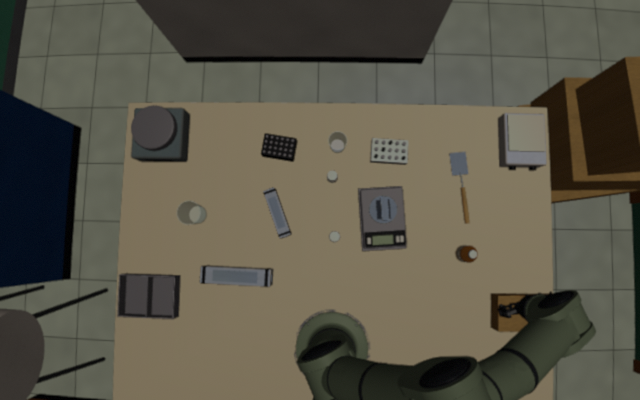

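View pics/scene0.png

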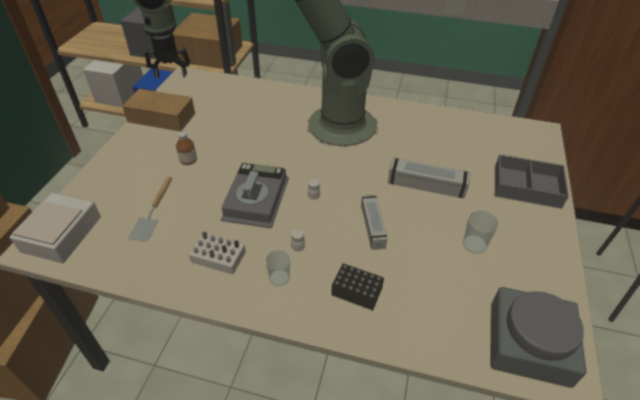

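The top view shows two cases: one at (277,213) that looks smaller, and one at (237,275) that looks larger. The balance is at (383,218), with its display on the robot's side. I'll measure both cases and the rest.

Run:
```python
from h import *
W=np.load("pics/top0.npy"); im=cv2.imread("pics/top0.png")
def box(u0,u1,v0,v1,z0,z1):
    R=W[v0:v1,u0:u1].reshape(-1,3); m=(R[:,2]>z0)&(R[:,2]<z1); R=R[m]
    r=cv2.minAreaRect(R[:,:2].astype(np.float32)); print(len(R),np.round(r[0],1),np.round(r[1],1),round(r[2],1),'z',np.round(np.median(R[:,2]),1))
print('small');box(255,300,180,245,40,65)
print('large');box(190,285,255,295,40,90)
print('rest');box(365,402,190,228,108,135)
print('balance');box(350,415,180,255,50,90)
print('jarb');box(322,347,225,247,50,75); print('jara');box(322,345,166,185,50,75)
print('bench',np.nanmedian(W[300:310,400:440,2]))
cv2.imwrite("pics/crop0.png",cv2.resize(im[170:300,190:420],None,fx=3.4,fy=3.4,interpolation=cv2.INTER_CUBIC))
```

```text
small
619 [505.4 214.8] [190.7  46.4] 20.9 z 48.8
large
1260 [267.1 359.2] [268.4  65.7] 88.8 z 68.4
rest
174 [ 522.5 -180.9] [81.3 26.2] 5.1 z 117.8
balance
2382 [ 492.4 -184.1] [220.6 161.9] 4.5 z 63.8
jarb
84 [420.2  -4.1] [36.8 33.2] 1.1 z 60.5
jara
83 [646.7  10.8] [37.5 33.7] 0.8 z 60.3
bench -1.2550550629791815
```

View pics/crop0.png

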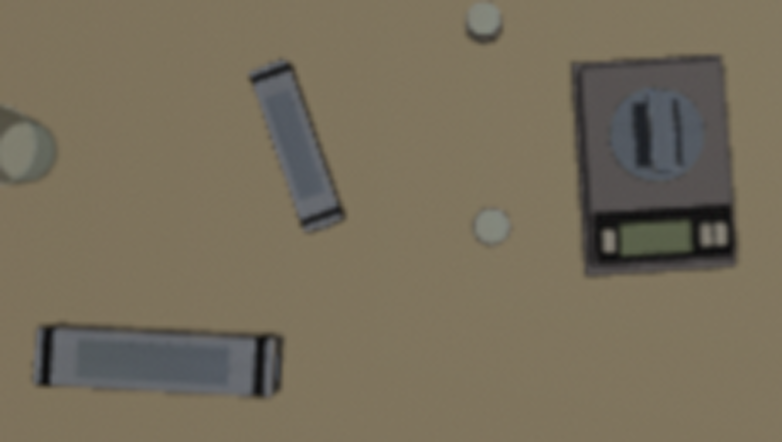

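The crop confirms it. The small case at (277,213) measures 190.7 x 46.4 mm with its top near 49, so it is the one. The one at (237,275) is 268 x 66 and is the decoy. The rest top measures 81 x 26 at z≈118, yaw about 5°. I'll take a close look over the rest on the way to the case.

```bash
cat >> h.py <<'E'
def R(deg):
    a=np.radians(deg); x=np.array([np.cos(a),np.sin(a),0]); z=np.array([0,0,-1.])
    return np.column_stack([x,np.cross(z,x),z])
def look(name,cx,cy,z0,z1,rad):
    c=camera("wrist"); W=pts(c); cv2.imwrite(f"pics/{name}.png",c['image'])
    P=W.reshape(-1,3); m=(P[:,2]>z0)&(P[:,2]<z1)&(np.hypot(P[:,0]-cx,P[:,1]-cy)<rad); P=P[m]
    r=cv2.minAreaRect(P[:,:2].astype(np.float32)); lo,hi=P[:,:2].min(0),P[:,:2].max(0)
    print(name,len(P),'rect',np.round(r[0],1),np.round(r[1],1),round(r[2],1),'z',round(float(np.median(P[:,2])),1)); return W
def ft(n=8):
    F=[];T=[]
    for _ in range(n):
        s=read_state();F.append(s['ft_force']);T.append(s['torque']);wait(.03)
    return np.mean(F,0),np.mean(T,0),np.std(T,0)
E
python3 - <<'E'
from h import *
movep([480,-181,330],R(-69)); print(read_state()['time'])
look('w_rest',522,-181,105,135,70); 
movep([505,215,230],R(-69.1)); print(read_state()['time'])
look('w_case',505,215,38,62,125)
print(ft(), read_state()['time'])
for a in(5,-175):print(a,inverse_kinematics([522,-181,200],R(a)))
a=cv2.imread('pics/w_rest.png');b=cv2.imread('pics/w_case.png')
cv2.imwrite('pics/pair.png',cv2.resize(np.hstack([a,b]),(800,250)))
E
```

```text
1.9083
w_rest 1691 rect [ 523.2 -180.6] [83.7 26.2] 4.2 z 118.9
3.475
w_case 7146 rect [507.6 216. ] [190.3  46.2] 20.8 z 49.6
(array([-0.26827573,  0.09698196,  0.30829259]), array([-0.0078216 , -0.00033199, -0.01514036]), array([0.02118862, 0.02994516, 0.02033652])) 3.7917
5 [ 0.69618808  0.51052802 -0.64836745  1.80179261  0.37028644  0.95343252
 -0.02167889]
-175 [-0.19492559  0.51129851  0.59267369  1.848063   -0.35928754  0.89042958
 -2.48619585]
```

View pics/pair.png

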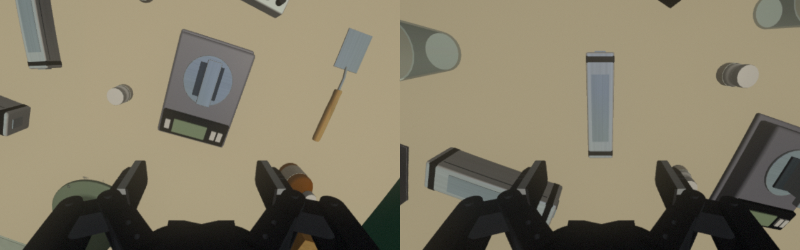

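Wrist pair: the rest on the left is at about (208,82), the case on the right at about (600,105). Both agree with the top view to about 2 mm, and nothing stands near the grasp. Next I grip at the middle, lift and feel the moment.

Run:
```python
from h import *
c=np.array([507,215.5]); o=R(-69.2)
movel([*c,80],o,max_speed=200)
F0,T0,_=ft(25)
movel([*c,13],max_speed=100,guard=15)
clamp(); s=read_state(); print('gap',s['finger_gap'],s['eef_pos'])
movel([*c,53],max_speed=80); wait(.3)
F,T,sd=ft(40); dF=F-F0;dT=T-T0
r=np.array([-dT[1]/dF[2],dT[0]/dF[2]])*1000
u=np.array([np.cos(np.radians(20.8)),np.sin(np.radians(20.8))])
print('dF',dF,'dT',dT,'r',r,'along u',r@u,'across',r@[-u[1],u[0]]); print(read_state()['time'])
cc=camera('wrist'); cv2.imwrite('pics/lift.png',cc['image']); W=pts(cc); P=W.reshape(-1,3)
m=(P[:,2]>60)&(P[:,2]<130)&(abs((P[:,:2]-c)@[-u[1],u[0]])<15)&(abs((P[:,:2]-c)@u)<110); Q=P[m]; t=(Q[:,:2]-c)@u
print(len(Q),'t',t.min(),t.max(),'slope',np.polyfit(t,Q[:,2],1))
```

```text
gap 45.678585124432324 [507.25684648 215.67369011  13.63536904]
dF [ 0.03797906  0.07997191 -7.01679456] dT [-0.07676144  0.205994   -0.00282559] r [29.35727984 10.93967347] along u 31.328693203127216 across -0.19828681616127852
9.075
25136 t -29.606389660360932 95.4805088473463 slope [-6.14139092e-02  9.31581876e+01]
```

The moment points square along the case, with no component across it: load 0.71 kg, balance point about 31 mm towards the far end. I'll set it down, grip again there and measure once more.

Run:
```python
from h import *
c=np.array([507,215.5]); a=np.radians(20.8);u=np.array([np.cos(a),np.sin(a)])
movel([*c,13.5],max_speed=50); open_gripper()
movel([*c,80],max_speed=200)
W=look('w2',507,215,38,62,125)
c2=c+31.3*u
movel([*c2,80],max_speed=150); F0,T0,_=ft(25)
movel([*c2,13],max_speed=100,guard=15); clamp()
movel([*c2,53],max_speed=80); wait(.3)
F,T,sd=ft(40); dF=F-F0;dT=T-T0
r=np.array([-dT[1]/dF[2],dT[0]/dF[2]])*1000
print('gap',read_state()['finger_gap'],'dF',dF,'along u',r@u,'across',r@[-u[1],u[0]]); print(read_state()['time'],read_state()['eef_pos'])
cc=camera('wrist'); cv2.imwrite('pics/lift2.png',cc['image']); P=pts(cc).reshape(-1,3)
d=P[:,:2]-c2;m=(P[:,2]>70)&(P[:,2]<110)&(abs(d@[-u[1],u[0]])<15)&(d@u>-140)&(d@u<110); Q=P[m]; t=(Q[:,:2]-c2)@u
for k in range(-130,80,15):
    q=Q[(t>=k)&(t<k+15),2]
    if len(q):print(k,len(q),round(np.median(q),1),end='; ')
```

```text
w2 20581 rect [506.4 215.1] [190.7  46.9] 20.9 z 49.6
gap 45.43094808628996 dF [ 0.12658615 -0.20376514 -7.05205777] along u -0.5089439972026055 across 0.6046643030893535
15.825 [536.28227767 226.5946576   52.99990136]
-40 274 89.3; -25 1875 89.4; -10 2106 89.5; 5 2410 89.4; 20 2788 89.0; 35 3073 88.7; 50 3454 88.3;
```

View pics/lift2.png

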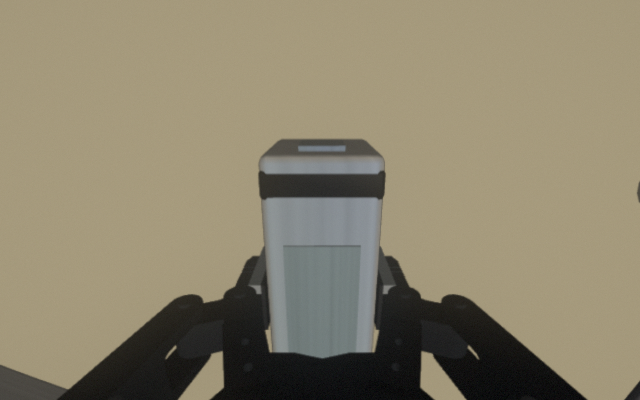

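The grip is within 0.5 mm of the balance point and the case hangs level, to about 1°. The picture shows the far end band at (320,185), straight in the jaws. Now I carry it over and lower it onto the rest.

Run:
```python
from h import *
p=read_state()['eef_pos']; t=np.array([523.2,-180.8]); o=R(4.5)
movel([p[0],p[1],230],max_speed=150)
movep([*t,230],o); print(read_state()['time'],read_state()['eef_pos'],read_state()['finger_gap'])
movel([*t,145],max_speed=80); wait(.3)
F0,T0,_=ft(15)
g=movel([*t,128],max_speed=10,guard=4.5); s=read_state(); print(g,s['eef_pos'],s['time']); wait(.2)
F,T,_=ft(15); print('dF',F-F0,'dT',T-T0,read_state()['eef_pos'])
c=camera('scene'); cv2.imwrite('pics/sc1.png',cv2.resize(c['image'][100:260,150:410],None,fx=3,fy=3,interpolation=cv2.INTER_CUBIC))
```

```text
18.95 [ 523.48434407 -180.01015295  229.97558463] 45.265517399087734
True [ 523.19264979 -180.81937548  131.39556101] 22.175
dF [ 5.32047839 -1.08118694  8.21206965] dT [-0.20634253 -1.31555703 -0.00283285] [ 522.80082027 -180.72102909  131.04829441]
```

View pics/sc1.png

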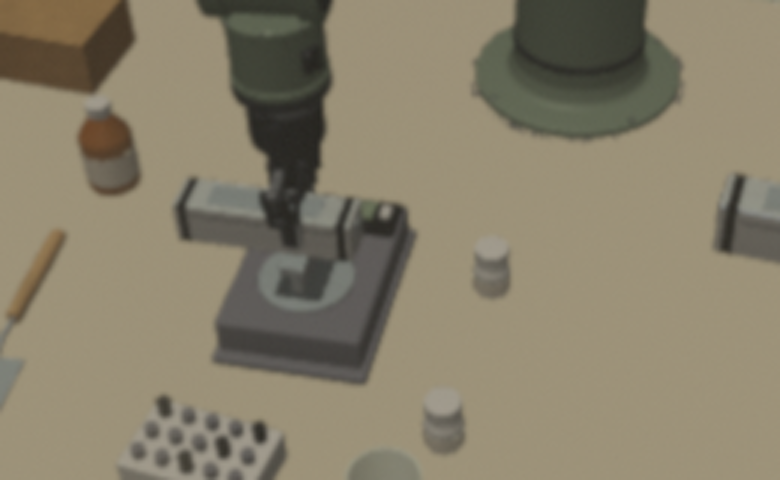

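The case is seated across the rest, with the front stub of the T-bar visible at (305,278), and the rest carries roughly its full weight. There is a 5 N sideways strain from the stop, so I'll ease that off and then let go.

Run:
```python
from h import *
t=[523.2,-180.8]
movel([*t,131.5],max_speed=10); wait(.3); F,T,_=ft(15); print(F,T,read_state()['eef_pos'])
open_gripper(); wait(.3)
movel([*t,150],max_speed=30); movel([*t,260],max_speed=150)
movep([400,-60,330],R(4.5)); wait(.5)
look('w3',523,-190,150,185,160)
c=camera('top'); W=pts(c); P=W[150:260,330:450].reshape(-1,3); Q=P[(P[:,2]>155)&(P[:,2]<185)]
print('top',[np.round(x,1) for x in cv2.minAreaRect(Q[:,:2].astype(np.float32))],np.polyfit(Q[:,1],Q[:,2],1),np.polyfit(Q[:,0],Q[:,2],1))
s=camera('scene'); a=cv2.resize(s['image'][130:230,190:320],(650,500),interpolation=cv2.INTER_CUBIC); cv2.imwrite('pics/sc2.png',a); print(read_state()['time'])
```

```text
[-2.47784352  0.70235839  0.14211336] [0.12739836 0.47722438 0.01147598] [ 522.96057797 -180.77469536  131.42380635]
w3 3409 rect [ 524.  -211.8] [ 46.2 190.5] 4.1 z 167.3
top [array([ 524.5, -213.8]), array([ 46.6, 191.4]), np.float64(4.4)] [-1.38796302e-03  1.65979750e+02] [1.96354246e-02 1.55988617e+02]
27.8333
```

View pics/sc2.png

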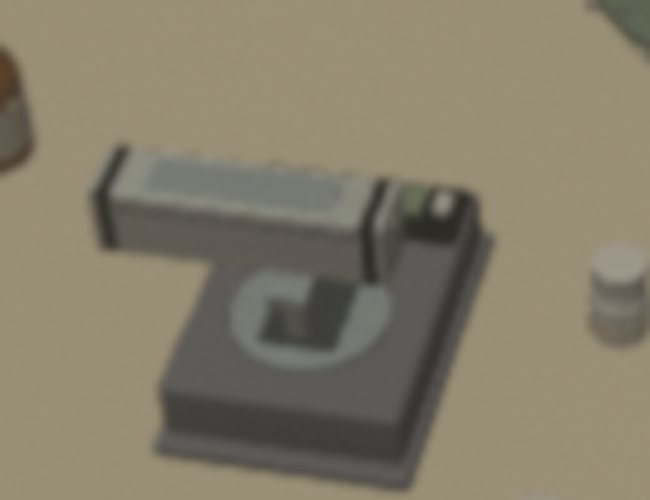

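The case balances by itself: it is level along its length (slope 0.0014), its yaw matches the rest, and it is within about 1 mm of mid-rest. The robot is clear, so I'm handing in.

Run:
```python
from h import *
print(finish_job(), read_state()['time'])
```

```text
the job is handed in; nothing more can be done
the job is handed in; nothing more can be done
```

The small case is balanced by itself across the rest, and I handed the job in at about 28 s of the 61 s allowed. I told it from the larger case by its measured size, 190 x 46 x 50 mm.

**Finding the balance point:** I gripped the case at its middle, lifted it and read the moment. That put the balance point about 31 mm towards one end, with the case at about 0.72 kg. I gripped it again there, and a second lift showed only 0.5 mm of offset.

**Placing:** I lowered it slowly onto the rest with a force guard. The stop left about 5 N of sideways strain and about 1 N of extra downward push. I eased that to about 2.5 N sideways before opening the fingers, then backed the arm away.

**Last checks, with the arm clear:**

| Check | Result |
|---|---|
| Slope along its length (top camera) | about 0.1°, so level |
| Slope across its width (top camera) | about 1°, noisier because it is measured over only 46 mm |
| Yaw | 4.1–4.4°, against about 4.5° for the rest |
| Position along the rest | about 1 mm from the middle |
| Case top height | 167.3 mm by the wrist camera, 166 mm by the top camera; about 168 mm expected |

- **Camera agreement:** the small differences in height are within the 2 mm camera calibration.
- **Other objects:** I moved nothing else on purpose, but I did not measure the other items again afterwards.

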